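Load the pulley carrier

TASK

On the blue carrier, slide the three loose aluminium pulleys along the deck, never lifting them, so that each drops into an empty orange-floored pocket of its own and lies flat on the pocket's floor, one pulley in each of the four pockets. Leave the pulley that is already in a pocket where it is, and do not shove or tip the red filter canister and the yellow tin that stand in the way.

Things in the scene. Friction and masses are not known exactly. Their poses are not given: they have to be found in the camera images.
- carrier: Fixed blue steel carrier, 353 x 600 mm. Origin: its underside on the bench; x away from the robot, y left. Flat deck, top at z = 30 mm, x -175 to +164 mm, y +-300 mm, no rims; behind it a steel fence 22 mm above the deck. Four square pockets (98 mm, 14 mm deep) against the fence: centres x = +115, y = -162, -54, +54, +162 mm; 10 mm of deck between them; near edges at x = +66.
- pad0: Orange square pad, 96 x 96 x 4 mm, fixed, the floor of one of the four pockets (which one varies); origin: centre of its underside, 18 mm below the deck's top. The pocket round it is square, 98 x 98 mm, sides along the carrier's x and y; pad top 14 mm below the deck, so a seated pulley stands 14 mm proud of the deck. A pulley slid over the near edge tips in first and drops flat once it is drawn on to the fence side.
- pad1: Orange square pad, 96 x 96 x 4 mm, fixed, the floor of one of the four pockets (which one varies); origin: centre of its underside, 18 mm below the deck's top. The pocket round it is square, 98 x 98 mm, sides along the carrier's x and y; pad top 14 mm below the deck, so a seated pulley stands 14 mm proud of the deck. A pulley slid over the near edge tips in first and drops flat once it is drawn on to the fence side.
- pad2: Orange square pad, 96 x 96 x 4 mm, fixed, the floor of one of the four pockets (which one varies); origin: centre of its underside, 18 mm below the deck's top. The pocket round it is square, 98 x 98 mm, sides along the carrier's x and y; pad top 14 mm below the deck, so a seated pulley stands 14 mm proud of the deck. A pulley slid over the near edge tips in first and drops flat once it is drawn on to the fence side.
- pad3: Orange square pad, 96 x 96 x 4 mm, fixed, the floor of one of the four pockets (which one varies); origin: centre of its underside, 18 mm below the deck's top. The pocket round it is square, 98 x 98 mm, sides along the carrier's x and y; pad top 14 mm below the deck, so a seated pulley stands 14 mm proud of the deck. A pulley slid over the near edge tips in first and drops flat once it is drawn on to the fence side.
- pulley_a: Idler pulley rim of bare aluminium: a plain ring, outer diameter 86 mm, open bore 46 mm through it, 28 mm high, 0.25 to 0.5 kg, lying flat. Origin: centre of its underside; z up. Starts loose on the deck, on the robot's side of the row of pockets; its neighbours on the deck may be as near as 14 mm, edge to edge. May be hooked by its bore or pushed at its rim.
- pulley_b: Idler pulley rim of bare aluminium: a plain ring, outer diameter 86 mm, open bore 46 mm through it, 28 mm high, 0.25 to 0.5 kg, lying flat. Origin: centre of its underside; z up. Starts loose on the deck, on the robot's side of the row of pockets; its neighbours on the deck may be as near as 14 mm, edge to edge. May be hooked by its bore or pushed at its rim.
- pulley_c: Idler pulley rim of bare aluminium: a plain ring, outer diameter 86 mm, open bore 46 mm through it, 28 mm high, 0.25 to 0.5 kg, lying flat. Origin: centre of its underside; z up. Starts loose on the deck, on the robot's side of the row of pockets; its neighbours on the deck may be as near as 14 mm, edge to edge. May be hooked by its bore or pushed at its rim.
- pulley_d: Idler pulley rim of bare aluminium: a plain ring, outer diameter 86 mm, open bore 46 mm through it, 28 mm high, 0.25 to 0.5 kg, lying flat. Origin: centre of its underside; z up. The same as the others, but it already lies in one of the pockets (which one varies) and is to stay there.
- filter: Bystander: red filter canister standing upright and loose on the deck among the loose pulleys, towards the robot; diameter 65 mm, 90 mm tall, 0.45 kg, nothing to grip. Origin: centre of its underside. A pulley fits through between it and the row of pockets.
- tin: Bystander: yellow tin with black lid standing upright and loose on the deck, diameter 57 mm, 62 mm tall, 0.35 kg. Origin: centre of its underside. A pulley fits through between it and the row of pockets.
There are look-alikes about, which are no part of the job. Leave any green or purple look-alike of the pulley_c alone. What is shaped like the pulley_b but brown is not meant.

How it is judged (in metres and radians):
At the end, for the whole second after the job is handed in: Each of the four pockets holds one pulley: for every pad some pulley's centre is within 13 mm of the pad's centre horizontally and its underside less than 4 mm above the pad's top (less than 8 mm above the pad's origin); all four pulleys lie flat (tilt under 0.06 rad) and at rest (under 0.02 m/s) (((horizontal distance between pulley_a and pad0 below 0.013 m and z of pulley_a in the frame of pad0 below 0.008 m) or (horizontal distance between pulley_b and pad0 below 0.013 m and z of pulley_b in the frame of pad0 below 0.008 m) or (horizontal distance between pulley_c and pad0 below 0.013 m and z of pulley_c in the frame of pad0 below 0.008 m) or (horizontal distance between pulley_d and pad0 below 0.013 m and z of pulley_d in the frame of pad0 below 0.008 m)) and ((horizontal distance between pulley_a and pad1 below 0.013 m and z of pulley_a in the frame of pad1 below 0.008 m) or (horizontal distance between pulley_b and pad1 below 0.013 m and z of pulley_b in the frame of pad1 below 0.008 m) or (horizontal distance between pulley_c and pad1 below 0.013 m and z of pulley_c in the frame of pad1 below 0.008 m) or (horizontal distance between pulley_d and pad1 below 0.013 m and z of pulley_d in the frame of pad1 below 0.008 m)) and ((horizontal distance between pulley_a and pad2 below 0.013 m and z of pulley_a in the frame of pad2 below 0.008 m) or (horizontal distance between pulley_b and pad2 below 0.013 m and z of pulley_b in the frame of pad2 below 0.008 m) or (horizontal distance between pulley_c and pad2 below 0.013 m and z of pulley_c in the frame of pad2 below 0.008 m) or (horizontal distance between pulley_d and pad2 below 0.013 m and z of pulley_d in the frame of pad2 below 0.008 m)) and ((horizontal distance between pulley_a and pad3 below 0.013 m and z of pulley_a in the frame of pad3 below 0.008 m) or (horizontal distance between pulley_b and pad3 below 0.013 m and z of pulley_b in the frame of pad3 below 0.008 m) or (horizontal distance between pulley_c and pad3 below 0.013 m and z of pulley_c in the frame of pad3 below 0.008 m) or (horizontal distance between pulley_d and pad3 below 0.013 m and z of pulley_d in the frame of pad3 below 0.008 m)) and angle between each of pulley_a, pulley_b, pulley_c, pulley_d's own z axis and vertical below 0.06 rad and linear speed of each of pulley_a, pulley_b, pulley_c, pulley_d below 0.02 m/s); the robot touches nothing.
It fails at once if a pulley is lifted: its underside more than 25 mm above the deck (z of any of pulley_a, pulley_b, pulley_c, pulley_d in the frame of carrier above 0.055 m).
It fails at once if the pulley that was already in a pocket is moved by more than 15 mm (distance of pulley_d from where it was at the start of the episode above 0.015 m).
It fails at once if the red filter canister is shifted by more than 20 mm or tipped (distance of filter from where it was at the start of the episode above 0.02 m or angle between filter's own z axis and vertical above 0.25 rad).
It fails at once if the yellow tin is shifted by more than 20 mm or tipped (distance of tin from where it was at the start of the episode above 0.02 m or angle between tin's own z axis and vertical above 0.25 rad).
It also fails if it takes over 59 s, if anything falls off the work surface, if the arm or the gripper's body presses on something with over 40 N, if the wrist force passes 120 N, or if a joint passes its speed limit or range.

ROBOT

A 6-joint arm with a two-finger parallel gripper is mounted at the origin on the work surface. World frame = base frame: x ahead of the robot, y to its left, z up, the work surface at z = 0. Lengths are in mm, angles in degrees, forces in N, time in s.
With the tool pointing down it reaches from about 350 to 850 mm from the base axis. Payload 8.1 kg.
Tool frame: the origin (TCP) lies midway between the tips of the shut fingers; the grasp point (between the pads) lies 19 mm behind it (hold_point_z is the distance from the TCP to the grasp point, in mm); z points along the fingers, y is the direction in which the jaws open and shut (so a half turn about z gives the same grasp; the last joint's range is limited). The gripper opens to 85 mm and grips with 20 to 120 N. Pads are 22 mm wide; open, the fingers measure 114 mm over their backs; the gripper's body (76 mm by 85 mm) begins 54 mm behind the grasp point. The pads swing forward as they close: fully open they stand 13 mm farther back than shut.
Start: joints at [-78.69, 7.471, 85.268, -0, 87.261, -4.893], TCP at [167.448, -576.165, 231.292] pointing down, gripper open.
Joint ranges: [-169.43, 169.43], [-51.17, 129.36], [1.28, 143.12], [-76.62, 256.62], [0, 156.53], [-152.29, 152.29]. Speed limits (degrees/s): [136.94, 136.94, 159.86, 180, 180, 180].

INTERFACE

Orientations are given as [roll, pitch, yaw] about the fixed x, y, z axes, in that order (R = Rz(yaw) Ry(pitch) Rx(roll)).
In Python, from bench import sense, snapshot, camera_params, hand_in, hold_point_z gives the robot as it stands.
- The arm moves only by the tool servo_tool, never from a script. Its argument "motion" is a list of rows, each a list of 7 numbers: the finger opening in mm, from 0 to 85.4, then the shift along the tool's x, y, z in mm, then the turn, a rotation vector about the tool's x, y, z in rad. A call has 1 to 10 rows; each row shifts and turns the pose as measured when the row begins, along the tool's axes as they then stand; what a row does not reach is not made up. A row lasts 1/10 s, in which the tool goes at most 50 mm and 8.59 degrees, less where a joint would pass 70% of its speed; a pose out of reach is approached as far as the arm can. A call with a gripper value outside its range is refused whole. The fingers move at their own pace and stop on an object; "force" is the grip in N (left out, the last holds). Time passes only in rows, so rows that do not move let the fingers close. It gives the time, the measured TCP pose, the force and the opening at its end, in the units of the state.
- sense(): the state, without advancing time (a new reading comes with each control period).
- snapshot(name): name is "side" or "top"; returns the picture (400x640x3 uint8, blue, green, red); there is no depth.
- camera_params(name): a dict with "fx", "fy", "cx", "cy" (pixels), "R" (3x3) and "t" (3): a world point X has camera coordinates R X + t. Camera axes: x right, y down, z forward; pixel columns grow to the right and rows downward; lengths in mm; the calibration is good to about 2 mm. A picture is of the moment at which its call begins. camera_params takes no time and is no camera call.
- hand_in(): hands the job in, once; it reports no verdict.
The state is a dict: "time": time; "joint_pos": joint angles; "qd": joint speeds; "joint_efforts": joint torques, N m; "tool_pos": TCP position; "tcp_rot": TCP orientation; "ft_force": force on the tool from outside, world axes, zero at the start; "wrist_torque": the same for the moment, N m; "finger_gap": finger opening in mm.
Only numpy, scipy, OpenCV 4.12 (cv2) and the standard library are available. Lean on these libraries where they do the work, as an engineer would, in place of code of your own. Each camera call takes 0.05 s, during which the arm holds its last target. There are 200 camera calls.

## Working session

There is one attempt and no reset: what is moved stays moved. The work goes in short steps, Python scripts to look and compute and a tool call to move; the robot and the scene stay as the last step left them, time stands still between calls to the robot, and variables do not carry over. Pictures are saved under pics/ and viewed, about 8 in all and at most 12, crops included, and the job is handed in when it is done.

Besides the shell and the picture viewer there is one more tool, called after "Emit:" as name(argument=value, ...) on one line, values as JSON. servo_tool: Moves the arm, as the interface text tells. Its arguments: {"type":"object","properties":{"motion":{"type":"array"},"force":{"type":"number"}},"required":["motion"]}

```bash
ls; mkdir -p pics
python3 - <<'E'
from bench import *
import cv2
for n in ("top","side"):
    cv2.imwrite(f"pics/{n}0.png",snapshot(n)); p=camera_params(n); print(n,p)
s=sense(); print(s, hold_point_z)
E
```

```text
pics
top {'fx': 392.7064339733763, 'fy': 392.7064339733763, 'cx': 316.43097348481314, 'cy': 197.18233255329304, 'R': array([[-5.45997155e-05, -9.99817973e-01,  1.90792618e-02],
       [-9.89985989e-01, -2.63929314e-03, -1.41140978e-01],
       [ 1.41165642e-01, -1.88959082e-02, -9.89805641e-01]]), 't': array([ 52.1531742 , 498.00325324, 888.04807094])}
side {'fx': 380.52651486293394, 'fy': 380.52651486293394, 'cx': 316.5892526126795, 'cy': 200.2945067830912, 'R': array([[-0.92884358, -0.37042688, -0.00579042],
       [-0.23250504,  0.59503133, -0.7693368 ],
       [ 0.28842851, -0.71324725, -0.63881715]]), 't': array([486.96718833, 100.6034977 , 722.59158678])}
{'time': 0.1, 'joint_pos': array([-7.86897751e+01,  7.50994952e+00,  8.53238749e+01, -1.61558860e-04,
        8.72618855e+01, -4.89226878e+00]), 'qd': array([-0.04492864, -0.12394898, -0.14268692,  0.03972985, -0.02034265,
        0.00499993]), 'joint_efforts': array([ 9.65095933e-04, -5.70953214e+01, -5.01941299e+01, -3.61366574e-04,
        8.18056025e-03, -2.22783029e-05]), 'tool_pos': array([ 167.3496277 , -575.66803645,  230.34999822]), 'tcp_rot': array([-1.79904625e+02, -8.00160652e-03,  1.62024948e+01]), 'ft_force': array([ 0.11568826,  1.2392916 , -0.34899982]), 'wrist_torque': array([-0.01691394,  0.03294318, -0.03444356]), 'finger_gap': 85.3167021566991} 18.700000000000003
```

View pics/top0.png

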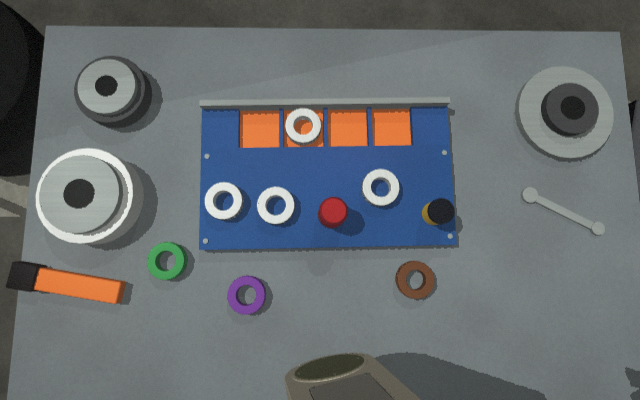

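View pics/side0.png

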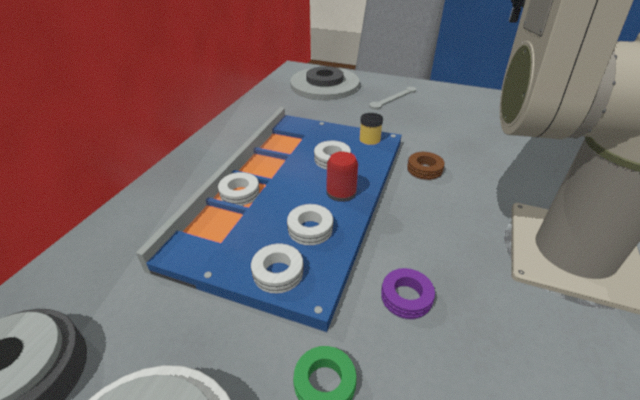

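```bash
cat > h.py <<'E'
from bench import *
import cv2, numpy as np
from scipy.optimize import least_squares
def proj(P,n):
    p=camera_params(n); c=np.atleast_2d(P)@p["R"].T+p["t"]
    return np.c_[p["fx"]*c[:,0]/c[:,2]+p["cx"],p["fy"]*c[:,1]/c[:,2]+p["cy"]]
def unproj(uv,z,n):
    p=camera_params(n); C=-p["R"].T@p["t"]
    d=np.c_[(np.atleast_2d(uv)-[p["cx"],p["cy"]])/[p["fx"],p["fy"]],np.ones(len(np.atleast_2d(uv)))]@p["R"]
    return C+d*((z-C[2])/d[:,2])[:,None]
def blobs(m,amin=100):
    m=cv2.resize(m.astype(np.uint8)*255,None,fx=1,fy=1)
    cs,_=cv2.findContours(m,cv2.RETR_EXTERNAL,cv2.CHAIN_APPROX_NONE)
    return [c for c in cs if cv2.contourArea(c)>amin]
def cen(poly):
    h=cv2.convexHull(np.float32(poly)); M=cv2.moments(h); return np.array([M["m10"],M["m01"]])/M["m00"]
def cyl(c,r,z0,z1,n):
    """centre whose silhouette centroid fits the contour"""
    a=np.linspace(0,2*np.pi,60); g=cen(c.reshape(-1,2))
    def f(q):
        P=[np.c_[q[0]+r*np.cos(a),q[1]+r*np.sin(a),0*a+z] for z in (z0,z1)]
        return cen(proj(np.vstack(P),n))-g
    return least_squares(f,unproj(g,z1,n)[0,:2],diff_step=1e-4).x
def masks(im):
    H=cv2.cvtColor(im,cv2.COLOR_BGR2HSV).astype(int); h,s,v=H[...,0],H[...,1],H[...,2]
    return dict(white=(s<40)&(v>165),orange=(h>5)&(h<20)&(s>150)&(v>150),blue=(h>100)&(h<125)&(s>120),red=((h<5)|(h>174))&(s>150),
                yel=(h>20)&(h<32)&(s>120))
E
python3 - <<'E'
from h import *
np.set_printoptions(precision=1,suppress=True)
for n in ("top","side"):
    im=cv2.imread(f"pics/{n}0.png"); m=masks(im); print(n)
    for c in blobs(m["white"]):
        u,v=cen(c.reshape(-1,2)); 
        if cv2.contourArea(c)<4500: print("white",u,v,cv2.contourArea(c),cyl(c,43,30,58,n))
    for c in blobs(m["red"],200):
        if n=="top" or cv2.contourArea(c)<5000: print("red",cen(c.reshape(-1,2)),cyl(c,32.5,30,120,n))
    for c in blobs(m["orange"],300): print("orange",unproj(cv2.boxPoints(cv2.minAreaRect(c)),16,n)[:,:2].tolist())
    b=max(blobs(m["blue"],500),key=cv2.contourArea); q=cv2.approxPolyDP(cv2.convexHull(b),8,True).reshape(-1,2)
    print("blue",q.tolist(),unproj(q,30,n)[:,:2].tolist())
print("tin lid top",unproj([[440.5,210.5]],92,"top"), "side lid",unproj([[371.5,119.5]],92,"side"))
E
```

```text
top
white 275.0036858974359 204.81714743589743 1019.5 [478.1 148.4]
white 222.83916866506792 200.1056754596323 1019.0 [489.  268.7]
white 380.47022621423815 186.65202927478376 984.0 [521.6 -96.5]
white 302.558038147139 124.91153496821072 892.0 [670.2  86. ]
white 103.42945326278658 107.0485008818342 153.5 [711.6 559. ]
red [332.6 211.5] [458.   18.6]
orange [[285.9916023875694, 700.2480978641619], [336.11666339565664, 696.5753506989688], [303.56199219303517, 504.39660552773705], [253.7461645489492, 509.5787006858652]]
orange [[709.6876143628524, 240.83135472224828], [710.3392863554266, 147.34334724985268], [626.4761366807606, 146.19130009926795], [625.9911683137022, 238.54439773866818]]
orange [[713.7810369953706, 23.773520763841425], [714.4437643954554, -70.58618858582662], [630.1290863335366, -69.07534455164], [629.6348527578115, 24.128316116744422]]
orange [[717.1547255001836, -88.06090673884779], [717.8080563404596, -180.38854673731132], [633.2341582763818, -177.52586536782243], [632.7458986579079, -86.33484984526498]]
blue [[446, 107], [456, 244], [199, 249], [202, 109]] [[723.4
[... 876 characters left out ...]
738225847, 148.88129982369225], [606.5554356054008, 229.71694160989847]]
orange [[713.0990209416773, 11.282627039114004], [744.942985549353, -60.87220614161572], [641.8362140905813, -64.539885977253], [617.1012611065926, 5.944544450890703]]
orange [[712.8437521073467, -101.83742214433562], [740.9124223385703, -170.78508816821], [643.6036662912636, -173.30400379060757], [621.3933595558298, -105.85819386635092]]
blue [[400, 135], [326, 330], [149, 268], [287, 116]] [[392.933774171302, -267.2450934964869], [373.0444845051836, 340.8174398963679], [701.6488143577335, 341.8294934069109], [718.0979546395283, -256.8849543859368]]
tin lid top [[ 460.8 -219.8   92. ]] side lid [[ 459.7 -207.5   92. ]]
```

Top picture: loose pulleys at (223,200), (275,205), (380,187), a pulley seated in the second pocket at (303,125), the filter at (333,212) and the tin at (440,211). The empty pockets are the 1st, 3rd and 4th from the left. The side picture agrees.

World estimates in mm:
- **Pulleys:** A (489,269), B (478,148), C (522,-97)
- **Filter and tin:** filter (458,18), tin (460,-215)
- **Pocket centres:** about (667,192), (671,-24), (673,-132)

I'll hook each pulley by its bore with the fingers shut.

Emit:
servo_tool(motion=[[0, 0, 0, 0, 0, 0, 0.1414], [0, 0, 0, 0, 0, 0, 0.1414], [0, 29, -39, 0, 0, 0, 0], [0, 29, -39, 0, 0, 0, 0], [0, 29, -39, 0, 0, 0, 0], [0, 29, -39, 0, 0, 0, 0], [0, 29, -39, 0, 0, 0, 0], [0, 29, -39, 0, 0, 0, 0], [0, 29, -39, 0, 0, 0, 0], [0, 29, -39, 0, 0, 0, 0]])

```text
time: 1.1
tool_pos: [404.3, -258.9, 224.9]
tcp_rot: [-179.4, 0.3, -1.3]
ft_force: [-0.1, -0.6, -0.0]
finger_gap: -0.1
```

Emit:
servo_tool(motion=[[0, 28, -39, 0, 0, 0, -0.04], [0, 28, -39, 5, 0, 0, 0], [0, 28, -39, 15, 0, 0, 0], [0, 28, -39, 15, 0, 0, 0], [0, 4, -4, 20, 0, 0, 0], [0, 0, 0, 20, 0, 0, 0], [0, 0, 0, 0, 0, 0, 0]])

```text
time: 1.8
tool_pos: [521.7, -85.9, 148.7]
tcp_rot: [-179.4, 0.2, 1.6]
ft_force: [-0.9, -0.5, -0.4]
finger_gap: 0.0
```

Run:
```python
from h import *
for n in ("top","side"): cv2.imwrite(f"pics/{n}1.png",snapshot(n))
a=cv2.imread("pics/side1.png")[90:250,230:430]; b=cv2.imread("pics/top1.png")[100:260,290:490]
cv2.imwrite("pics/v1.png",cv2.resize(np.hstack([a,b]),None,fx=2,fy=2,interpolation=cv2.INTER_CUBIC))
```

```text
(no output)
```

View pics/v1.png

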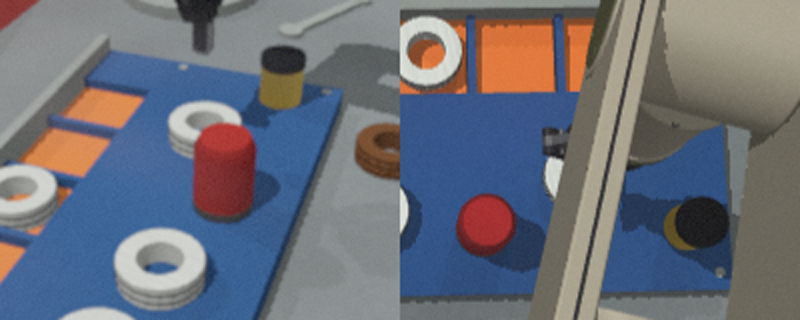

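Run:
```python
from h import *
print("tcp proj",proj([521.7,-85.9,148.7],"side"))
a=np.linspace(0,2*np.pi,60); out=[]
for n in("top","side"):
    im=cv2.imread(f"pics/{n}0.png"); k=4; im=cv2.resize(im,None,fx=k,fy=k,interpolation=cv2.INTER_CUBIC)
    d=lambda P,c:cv2.polylines(im,[np.int32((proj(np.array(P,float),n)+.5)*k)],True,c,1)
    for x,y,z in((489,269,58),(478,148,58),(522,-96.5,58),(675,87,44),):
        for r in(23,43): d(np.c_[x+r*np.cos(a),y+r*np.sin(a),0*a+z],(0,0,255))
    for x,y,r,z in((458,18.6,32.5,120),(460.5,-217,28.5,92)): d(np.c_[x+r*np.cos(a),y+r*np.sin(a),0*a+z],(0,255,0))
    c,s=np.cos(.02),np.sin(.02)
    L=lambda x,y,z:(555+c*x-s*y,28+s*x+c*y,z)
    d([L(x,y,30) for x,y in((-175,-300),(164,-300),(164,300),(-175,300))],(0,255,255))
    for y0 in(-162,-54,54,162): d([L(115+x,y0+y,30) for x,y in((-49,-49),(49,-49),(49,49),(-49,49))],(0,255,0))
    im=im[95*k:255*k,195*k:460*k] if n=="top" else im[105*k:340*k,145*k:415*k]
    out.append(cv2.resize(im,None,fx=.75,fy=.75,interpolation=cv2.INTER_AREA) if n=="top" else cv2.resize(im,None,fx=.7,fy=.7,interpolation=cv2.INTER_AREA)); cv2.imwrite(f"pics/ov_{n}.png",out[-1]); print(out[-1].shape)
```

```text
tcp proj [[331.70808098 115.8745846 ]]
(480, 795, 3)
(658, 756, 3)
```

View pics/ov_top.png

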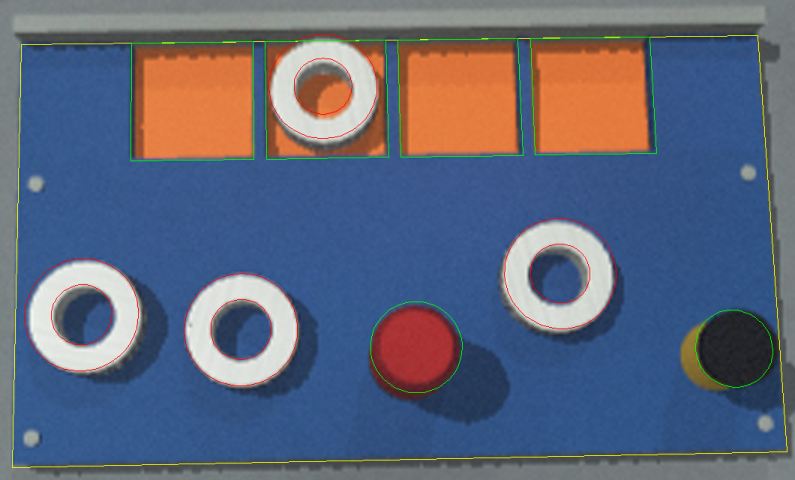

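View pics/ov_side.png

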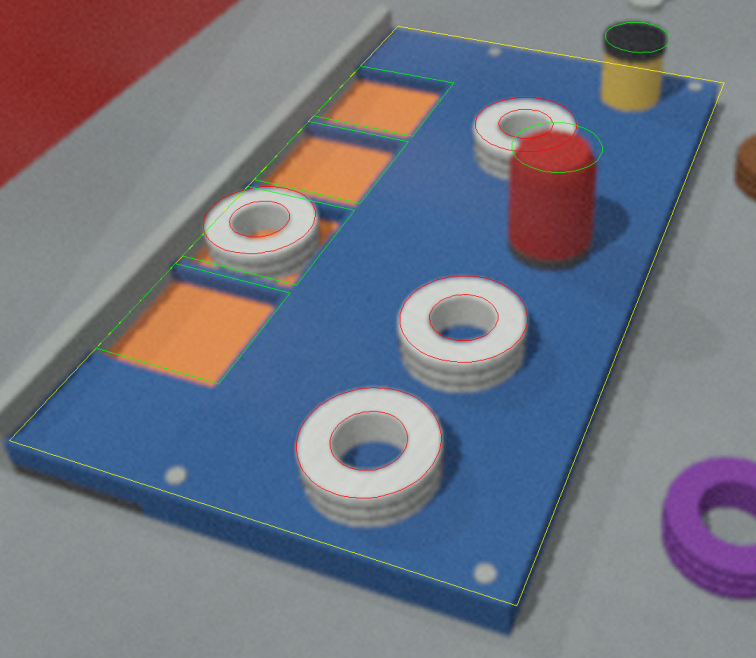

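The overlay fits in both pictures: pulleys, pockets and deck outline are all within about 2 mm. Next I lower into C's bore.

Emit:
servo_tool(motion=[[0, 0, 10.5, 0, 0, 0, 0], [0, 0, 0, 35, 0, 0, 0], [0, 0, 0, 30, 0, 0, 0], [0, 0, 0, 25, 0, 0, 0], [0, 0, 0, 15, 0, 0, 0], [0, 0, 0, 0, 0, 0, 0]])

```text
time: 2.5
tool_pos: [532.2, -107.3, 57.2]
tcp_rot: [-179.9, -1.2, 1.2]
ft_force: [-3.6, 4.4, 10.8]
finger_gap: 0.0
```

Emit:
servo_tool(motion=[[0, 0, 0, -12, 0, 0, 0], [0, 0, 0, 0, 0, 0, 0], [0, 0, 0, 0, 0, 0, 0]])

```text
time: 2.8
tool_pos: [534.0, -111.4, 73.9]
tcp_rot: [180.0, -1.5, 1.0]
ft_force: [-0.0, 0.5, -1.1]
finger_gap: -0.1
```

Emit:
servo_tool(motion=[[0, -6, -8, 0, 0, -0.026, 0], [0, -5, -6, 0, 0, 0, 0], [0, 0, 0, 0, 0, 0, 0], [0, 0, 0, 0, 0, 0, 0]])

```text
time: 3.2
tool_pos: [521.9, -96.9, 74.4]
tcp_rot: [179.9, 0.1, 0.9]
ft_force: [0.0, -0.4, 1.0]
finger_gap: -0.4
```

Emit:
servo_tool(motion=[[0, 0, 0, 10, 0, 0, 0], [0, 0, 0, 10, 0, 0, 0], [0, 0, 0, 10, 0, 0, 0], [0, 0, 0, 6, 0, 0, 0], [0, 0, 0, 0, 0, 0, 0]])

```text
time: 3.7
tool_pos: [520.6, -96.4, 33.4]
tcp_rot: [180.0, 0.2, 1.0]
ft_force: [-0.0, -0.1, 0.4]
finger_gap: 0.0
```

Emit:
servo_tool(motion=[[0, 3, 5, -3, 0, 0, 0], [0, 4, 7, 0, 0, 0, 0], [0, 4, 8, 0, 0, 0, 0], [0, 4, 8, 0, 0, 0, 0], [0, 5, 8, 0, 0, 0, 0], [0, 5, 3, 0, 0, 0, 0], [0, 8, 0, 0, 0, 0, 0], [0, 8, 0, 0, 0, 0, 0], [0, 8, 0, 0, 0, 0, 0], [0, 0, 0, 0, 0, 0, 0]])

```text
time: 4.7
tool_pos: [574.4, -139.0, 36.4]
tcp_rot: [180.0, 0.3, 0.9]
ft_force: [-0.5, 0.4, -0.6]
finger_gap: 0.2
```

Emit:
servo_tool(motion=[[0, 6, -3, 0, 0, 0, 0], [0, 7, -2, 0, 0, 0, 0], [0, 7, 0, 0, 0, 0, 0], [0, 0, 0, 0, 0, 0, 0]])

```text
time: 5.1
tool_pos: [596.0, -132.7, 36.4]
tcp_rot: [180.0, 0.3, 1.0]
ft_force: [-0.6, -0.5, -0.5]
finger_gap: 0.3
```

Run:
```python
from h import *
print(sense()["tool_pos"])
im=snapshot("side"); cv2.imwrite("pics/side2.png",im)
for c in blobs(masks(im)["white"],300):
    if cv2.contourArea(c)<1500: print(cen(c.reshape(-1,2)))
cv2.imwrite("pics/v2.png",cv2.resize(im[90:250,200:400],None,fx=3,fy=3,interpolation=cv2.INTER_CUBIC))
```

```text
[ 596.00447928 -132.71138348   36.40133706]
[309.3365166  219.46233136]
[237.59292035 184.22123894]
[345.31886045  15.27818403]
```

View pics/v2.png

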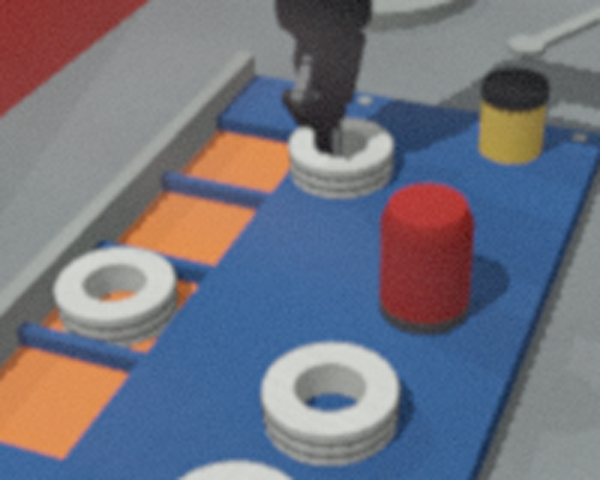

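The finger is in C's bore and the ring, at crop (342,155), follows it up to its pocket. I carry on to the fence side.

Emit:
servo_tool(motion=[[0, 8, 0, 0, 0, 0, 0], [0, 9, 0, 0, 0, 0, 0], [0, 9, 0, 0, 0, 0, 0], [0, 9, 0, 0, 0, 0, 0], [0, 9, 0, 1, 0, 0, 0], [0, 9, 0, 1, 0, 0, 0], [0, 9, 0, 1, 0, 0, 0], [0, 8, 0, 1, 0, 0, 0], [0, 4, 0, 0, 0, 0, 0], [0, 0, 0, 0, 0, 0, 0]])

```text
time: 6.15
tool_pos: [674.8, -131.4, 31.5]
tcp_rot: [180.0, 0.5, 1.0]
ft_force: [-2.4, -0.7, 1.2]
finger_gap: 0.2
```

Emit:
servo_tool(motion=[[0, 4, 0, 0, 0, 0, 0], [0, 4, 0, 0, 0, 0, 0], [0, 3, 0, 0, 0, 0, 0], [0, 0, 0, 0, 0, 0, 0], [0, -4, 0, -2, 0, 0, 0], [0, -4, 0, 0, 0, 0, 0], [0, 0, 0, 0, 0, 0, 0]])

```text
time: 6.85
tool_pos: [678.5, -131.2, 33.3]
tcp_rot: [180.0, 0.4, 1.0]
ft_force: [0.2, -0.2, 0.9]
finger_gap: -0.2
```

Run:
```python
from h import *
im=snapshot("side"); cv2.imwrite("pics/side3.png",im)
a=np.linspace(0,2*np.pi,60);k=4
o=cv2.resize(im,None,fx=k,fy=k,interpolation=cv2.INTER_CUBIC)
for r in(23,43): cv2.polylines(o,[np.int32((proj(np.c_[673+r*np.cos(a),-132+r*np.sin(a),0*a+44],"side")+.5)*k)],True,(0,0,255),1)
cv2.imwrite("pics/v3.png",o[90*k:210*k,200*k:380*k])
```

```text
(no output)
```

View pics/v3.png

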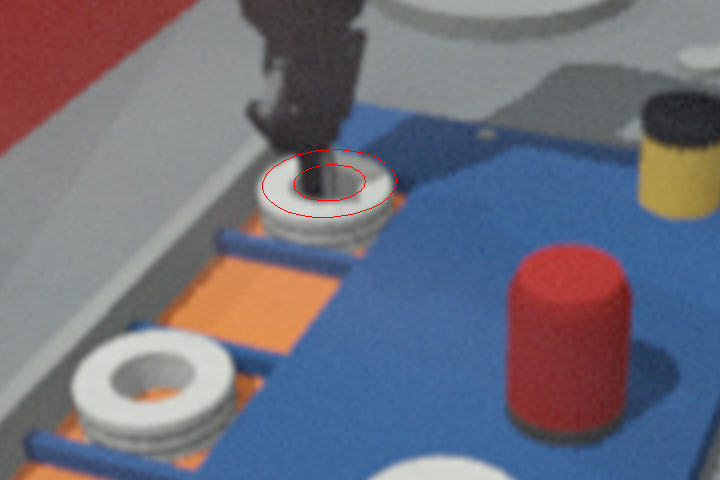

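C sits flat in the right-hand pocket, matching the predicted circle. Now on to B.

Emit:
servo_tool(motion=[[0, 0, 0, -20, 0, 0, 0], [0, 0, 0, -35, 0, 0, 0], [0, 0, 0, -40, 0, 0, 0], [0, -25, -35, -15, 0, 0, 0], [0, -25, -35, 0, 0, 0, 0], [0, -25, -35, 0, 0, 0, 0], [0, -25, -35, 0, 0, 0, 0], [0, -25, -35, 0, 0, 0, 0], [0, -25, -35, 0, 0, 0, 0], [0, -20, -25, 0, 0, 0, 0]])

```text
time: 7.9
tool_pos: [503.2, 105.1, 149.9]
tcp_rot: [-180.0, -0.1, 0.5]
ft_force: [0.8, -0.7, 0.4]
finger_gap: 0.1
```

Emit:
servo_tool(motion=[[0, 0, 0, 0, 0, 0, 0], [0, 0, 0, 0, 0, 0, 0]])

```text
time: 8.1
tool_pos: [501.2, 108.4, 150.5]
tcp_rot: [-179.9, -0.2, 0.8]
ft_force: [-0.7, -0.2, 0.4]
finger_gap: 0.2
```

Remaining to B: dx −23, dy +40.

Emit:
servo_tool(motion=[[0, -11, -20, 10, 0, 0, 0], [0, -8, -14, 20, 0, 0, 0], [0, -2, -4, 20, 0, 0, 0], [0, 0, 0, 10, 0, 0, 0], [0, 0, 0, 5, 0, 0, 0], [0, 0, 0, 0, 0, 0, 0], [0, 0, 0, 0, 0, 0, 0]])

```text
time: 8.8
tool_pos: [486.0, 142.7, 86.4]
tcp_rot: [-179.9, -0.6, 0.5]
ft_force: [0.3, 0.2, -0.4]
finger_gap: 0.3
```

Emit:
servo_tool(motion=[[0, -5, -4, 0, 0, -0.01, -0.01], [0, -2, -1, 5, 0, 0, 0], [0, 0, 0, 5, 0, 0, 0], [0, 0, 0, 0, 0, 0, 0], [0, 0, 0, 0, 0, 0, 0]])

```text
time: 9.3
tool_pos: [480.4, 147.7, 77.9]
tcp_rot: [-179.9, -0.2, 1.0]
ft_force: [-0.6, -0.8, 0.5]
finger_gap: 0.0
```

Emit:
servo_tool(motion=[[0, -2, 0, 8, 0, 0, 0], [0, 0, 0, 10, 0, 0, 0], [0, 0, 0, 10, 0, 0, 0], [0, 0, 0, 8, 0, 0, 0], [0, 0, 0, 4, 0, 0, 0], [0, 0, 0, 0, 0, 0, 0]])

```text
time: 9.9
tool_pos: [477.4, 147.5, 33.2]
tcp_rot: [-179.9, -0.1, 1.0]
ft_force: [-0.5, -0.1, -0.6]
finger_gap: -0.2
```

Emit:
servo_tool(motion=[[0, 6, 0, -3, 0, 0, 0], [0, 9, 0, 0, 0, 0, 0], [0, 10, 0, 0, 0, 0, 0], [0, 10, 0, 0, 0, 0, 0], [0, 10, 0, 0, 0, 0, 0], [0, 10, 0, 0, 0, 0, 0], [0, 10, 0, 0, 0, 0, 0], [0, 10, 0, 0, 0, 0, 0], [0, 7, 0, 0, 0, 0, 0], [0, 0, 0, 0, 0, 0, 0]])

```text
time: 10.9
tool_pos: [569.1, 148.9, 37.2]
tcp_rot: [-179.9, -0.2, 1.0]
ft_force: [-1.1, 0.1, -0.5]
finger_gap: 0.4
```

Emit:
servo_tool(motion=[[0, -1, 6, 0, 0, 0, 0], [0, -1, 10, 0, 0, 0, 0], [0, 0, 12, 0, 0, 0, 0], [0, 0, 12, 0, 0, 0, 0], [0, 0, 12, 0, 0, 0, 0], [0, 0, 12, 0, 0, 0, 0], [0, 0, 12, 0, 0, 0, 0], [0, 0, 10, 0, 0, 0, 0], [0, 0, 6, 0, 0, 0, 0], [0, 0, 0, 0, 0, 0, 0]])

```text
time: 11.9
tool_pos: [568.4, 47.6, 37.4]
tcp_rot: [-179.9, -0.3, 0.9]
ft_force: [-0.1, 0.9, -1.0]
finger_gap: -0.2
```

Emit:
servo_tool(motion=[[0, 0, 6, 0, 0, 0, 0], [0, 0, 10, 0, 0, 0, 0], [0, 0, 12, 0, 0, 0, 0], [0, 0, 12, 0, 0, 0, 0], [0, 0, 12, 0, 0, 0, 0], [0, 0, 12, 0, 0, 0, 0], [0, 0, 8, 0, 0, 0, 0], [0, 0, 4, 0, 0, 0, 0], [0, 0, 0, 0, 0, 0, 0]])

```text
time: 12.8
tool_pos: [569.9, -35.0, 37.3]
tcp_rot: [-179.9, -0.3, 0.9]
ft_force: [-0.1, 2.3, -0.7]
finger_gap: 0.2
```

```bash
cat >> h.py <<'E'
def ring(im,u0,u1,v0,v1,z,n="side",guess=None):
    """ellipse fit of the bright top face's outer edge -> world centre"""
    H=cv2.cvtColor(im,cv2.COLOR_BGR2HSV); m=((H[...,1]<45)&(H[...,2]>185)).astype(np.uint8)*255
    w=np.zeros_like(m); w[v0:v1,u0:u1]=m[v0:v1,u0:u1]
    c=cv2.convexHull(max(cv2.findContours(w,cv2.RETR_EXTERNAL,cv2.CHAIN_APPROX_NONE)[0],key=cv2.contourArea))
    P=unproj(c.reshape(-1,2),z,n)[:,:2]; (x,y),r=cv2.minEnclosingCircle(np.float32(P)); return x,y,r
E
python3 - <<'E'
from h import *
im=snapshot("side"); cv2.imwrite("pics/side4.png",im)
t=sense()["tool_pos"]; u,v=proj([*t[:2],58],"side")[0]; print(t,u,v)
print(ring(im,int(u)-28,int(u)+32,int(v)-18,int(v)+20,58))
for c in blobs(masks(im)["red"],200):
    if cv2.contourArea(c)<5000: print("red",cyl(c,32.5,30,120,"side"))
E
```

```text
[569.87805136 -34.70846182  37.32055988] 303.6075543739687 158.02022913710246
(570.1981811523438, -21.480735778808594, 41.56310272216797)
red [460.39356964  17.09899956]
```

Emit:
servo_tool(motion=[[0, 0, -6, 0, 0, 0, 0], [0, 3, -3, 0, 0, 0, 0], [0, 7, 0, 0, 0, 0, 0], [0, 8, 0, 0, 0, 0, 0], [0, 8, 0, 0, 0, 0, 0], [0, 6, 0, 0, 0, 0, 0], [0, 0, 0, 0, 0, 0, 0]])

```text
time: 13.55
tool_pos: [604.1, -22.9, 37.2]
tcp_rot: [-179.9, -0.2, 1.1]
ft_force: [0.1, 0.7, 0.7]
finger_gap: 0.4
```

Run:
```python
from h import *
im=snapshot("side"); cv2.imwrite("pics/side5.png",im)
t=sense()["tool_pos"]; u,v=proj([*t[:2],58],"side")[0]; print(t,u,v)
print(ring(im,int(u)-28,int(u)+32,int(v)-18,int(v)+20,58))
```

```text
[603.91411175 -22.96245926  37.17433298] 288.00777243087276 157.68820571200453
(592.7462768554688, -17.83540916442871, 41.40912628173828)
```

Emit:
servo_tool(motion=[[0, 2, 4, 0, 0, 0, 0], [0, 4, 2, 0, 0, 0, 0], [0, 3, 0, 0, 0, 0, 0], [0, 0, 0, 0, 0, 0, 0]])

```text
time: 14.0
tool_pos: [613.0, -29.1, 37.0]
tcp_rot: [-179.9, -0.1, 1.1]
ft_force: [-1.5, 2.5, 0.4]
finger_gap: 0.0
```

Run:
```python
from h import *
im=snapshot("side"); cv2.imwrite("pics/side6.png",im)
t=sense()["tool_pos"]; u,v=proj([*t[:2],58],"side")[0]; print(t,u,v)
print(ring(im,int(u)-28,int(u)+32,int(v)-18,int(v)+20,58))
```

```text
[612.9575369  -29.07286859  37.01057139] 285.5889714116366 155.55152529226638
(601.5478515625, -23.01676368713379, 42.06035614013672)
```

Ring at y = −23, on the pocket line. In it goes.

Emit:
servo_tool(motion=[[0, 8, 0, 0, 0, 0, 0], [0, 9, 0, 0, 0, 0, 0], [0, 9, 0, 0, 0, 0, 0], [0, 9, 0, 1, 0, 0, 0], [0, 9, 0, 1, 0, 0, 0], [0, 9, 0, 1, 0, 0, 0], [0, 8, 0, 1, 0, 0, 0], [0, 4, 0, 0, 0, 0, 0], [0, 2, 0, 0, 0, 0, 0], [0, 0, 0, 0, 0, 0, 0]])

```text
time: 15.05
tool_pos: [687.4, -28.2, 33.2]
tcp_rot: [-179.9, -0.2, 1.1]
ft_force: [-3.0, -0.4, 2.2]
finger_gap: 0.2
```

Emit:
servo_tool(motion=[[0, 4, 0, 0, 0, 0, 0], [0, 2, 0, 0, 0, 0, 0], [0, 0, 0, 0, 0, 0, 0]])

```text
time: 15.35
tool_pos: [692.1, -28.0, 32.9]
tcp_rot: [-179.9, 0.0, 1.1]
ft_force: [-2.8, -0.6, 2.2]
finger_gap: 0.1
```

Run:
```python
from h import *
im=snapshot("side"); cv2.imwrite("pics/side7.png",im)
a=np.linspace(0,2*np.pi,60);k=4
o=cv2.resize(im,None,fx=k,fy=k,interpolation=cv2.INTER_CUBIC)
for r in(23,43): cv2.polylines(o,[np.int32((proj(np.c_[675+r*np.cos(a),-24+r*np.sin(a),0*a+44],"side")+.5)*k)],True,(0,0,255),1)
cv2.imwrite("pics/v7.png",o[90*k:210*k,200*k:380*k])
```

```text
(no output)
```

View pics/v7.png

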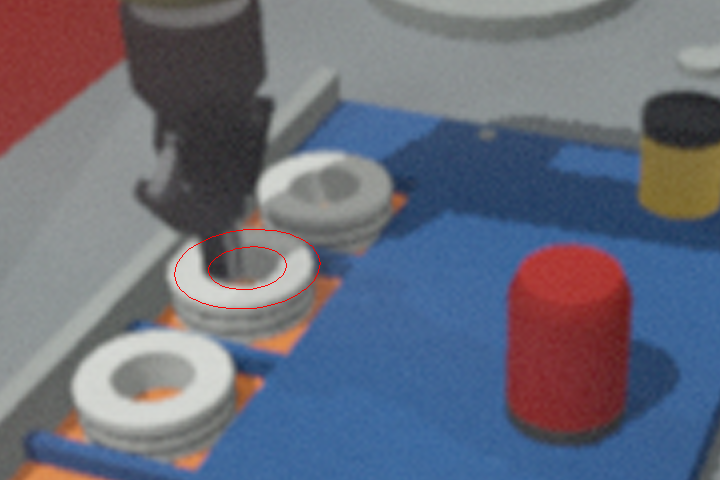

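B sits flat in its pocket at (240,272), against the fence, and C still lies flat too. Now A.

Emit:
servo_tool(motion=[[0, -5, 0, 0, 0, 0, 0], [0, -4, 0, 0, 0, 0, 0], [0, 0, 0, -15, 0, 0, 0], [0, 0, 0, -35, 0, 0, 0], [0, 0, 0, -40, 0, 0, 0], [0, -20, -30, -15, 0, 0, 0], [0, -25, -37, 0, 0, 0, 0], [0, -25, -37, 0, 0, 0, 0], [0, -25, -37, 0, 0, 0, 0], [0, -25, -37, 0, 0, 0, 0]])

```text
time: 16.4
tool_pos: [562.5, 147.6, 152.4]
tcp_rot: [-179.9, -1.0, 0.5]
ft_force: [0.7, 0.6, -0.5]
finger_gap: -0.3
```

Emit:
servo_tool(motion=[[0, -22, -32, 0, 0, 0, 0], [0, -20, -30, 0, 0, 0, 0], [0, -10, -15, 0, 0, 0, 0], [0, 0, 0, 15, 0, 0, 0], [0, 0, 0, 20, 0, 0, 0], [0, 0, 0, 10, 0, 0, 0], [0, 0, 0, 0, 0, 0, 0], [0, 0, 0, 0, 0, 0, 0]])

```text
time: 17.2
tool_pos: [509.4, 232.1, 114.5]
tcp_rot: [-179.5, -1.8, 0.9]
ft_force: [-0.3, -0.2, -0.3]
finger_gap: -0.5
```

Remaining: dx −20, dy +37, with pitch to be restored by about 1.8°.

Emit:
servo_tool(motion=[[0, -10, -18, 0, 0, -0.03, 0], [0, -7, -14, 10, 0, 0, 0], [0, -2, -4, 10, 0, 0, 0], [0, 0, 0, 5, 0, 0, 0], [0, 0, 0, 0, 0, 0, 0], [0, 0, 0, 0, 0, 0, 0]])

```text
time: 17.8
tool_pos: [491.6, 267.4, 88.7]
tcp_rot: [-179.6, -0.3, 0.7]
ft_force: [0.1, 0.3, -0.2]
finger_gap: -0.4
```

Emit:
servo_tool(motion=[[0, -2, -1, 8, 0, 0, 0], [0, 0, 0, 10, 0, 0, 0], [0, 0, 0, 10, 0, 0, 0], [0, 0, 0, 10, 0, 0, 0], [0, 0, 0, 8, 0, 0, 0], [0, 0, 0, 3, 0, 0, 0], [0, 0, 0, 0, 0, 0, 0]])

```text
time: 18.5
tool_pos: [489.6, 267.5, 34.6]
tcp_rot: [-179.6, -0.3, 0.7]
ft_force: [0.8, -1.2, -0.2]
finger_gap: -0.1
```

Emit:
servo_tool(motion=[[0, 4, 5, -2, 0, 0, 0], [0, 7, 8, 0, 0, 0, 0], [0, 8, 9, 0, 0, 0, 0], [0, 8, 9, 0, 0, 0, 0], [0, 8, 9, 0, 0, 0, 0], [0, 8, 9, 0, 0, 0, 0], [0, 8, 9, 0, 0, 0, 0], [0, 8, 9, 0, 0, 0, 0], [0, 5, 4, 0, 0, 0, 0], [0, 0, 0, 0, 0, 0, 0]])

```text
time: 19.5
tool_pos: [561.2, 190.0, 37.4]
tcp_rot: [-179.6, -0.3, 0.6]
ft_force: [-0.2, 1.3, -0.3]
finger_gap: 0.1
```

Emit:
servo_tool(motion=[[0, 8, 0, 0, 0, 0, 0], [0, 8, 0, 0, 0, 0, 0], [0, 8, 0, 0, 0, 0, 0], [0, 4, 0, 0, 0, 0, 0], [0, 0, 0, 0, 0, 0, 0]])

```text
time: 20.0
tool_pos: [589.8, 190.9, 37.2]
tcp_rot: [-179.6, -0.1, 0.7]
ft_force: [-2.1, -0.8, 0.3]
finger_gap: -0.4
```

Run:
```python
from h import *
im=snapshot("side"); cv2.imwrite("pics/side8.png",im)
t=sense()["tool_pos"]; u,v=proj([*t[:2],58],"side")[0]; print(t,u,v)
print(ring(im,int(u)-38,int(u)+42,int(v)-24,int(v)+26,58))
```

```text
[589.72526741 190.89196066  37.21766545] 246.85889134936912 217.45941870542126
(577.4351806640625, 196.3177490234375, 41.90494155883789)
```

Ring at y = 196 against the pocket's 192, so I shift it 4 mm in −y on the way.

Emit:
servo_tool(motion=[[0, 3, 3, 0, 0, 0, 0], [0, 6, 2, 0, 0, 0, 0], [0, 6, 0, 0, 0, 0, 0], [0, 4, 0, 0, 0, 0, 0], [0, 0, 0, 0, 0, 0, 0]])

```text
time: 20.55
tool_pos: [609.7, 186.2, 37.2]
tcp_rot: [-179.6, -0.1, 0.7]
ft_force: [-1.4, 0.6, -0.1]
finger_gap: 0.1
```

Run:
```python
from h import *
im=snapshot("side"); cv2.imwrite("pics/side9.png",im)
t=sense()["tool_pos"]; u,v=proj([*t[:2],58],"side")[0]; print(t,u,v)
print(ring(im,int(u)-38,int(u)+42,int(v)-24,int(v)+26,58))
```

```text
[609.62141187 186.18167682  37.24104014] 238.988892795888 213.3651532137662
(597.291015625, 191.11143493652344, 41.82002258300781)
```

Emit:
servo_tool(motion=[[0, 8, 0, 0, 0, 0, 0], [0, 9, 0, 0, 0, 0, 0], [0, 9, 0, 0, 0, 0, 0], [0, 9, 0, 1, 0, 0, 0], [0, 9, 0, 1, 0, 0, 0], [0, 9, 0, 1, 0, 0, 0], [0, 9, 0, 1, 0, 0, 0], [0, 5, 0, 0, 0, 0, 0], [0, 3, 0, 0, 0, 0, 0], [0, 0, 0, 0, 0, 0, 0]])

```text
time: 21.6
tool_pos: [685.9, 187.1, 33.7]
tcp_rot: [-179.6, -0.1, 0.7]
ft_force: [-3.7, -0.3, 1.6]
finger_gap: -0.1
```

Emit:
servo_tool(motion=[[0, 4, 0, 0, 0, 0, 0], [0, 2, 0, 0, 0, 0, 0], [0, 0, 0, 0, 0, 0, 0]])

```text
time: 21.9
tool_pos: [687.5, 187.5, 33.5]
tcp_rot: [-179.6, 0.5, 0.7]
ft_force: [-1.5, 0.6, 0.9]
finger_gap: 0.2
```

Emit:
servo_tool(motion=[[0, -5, 0, 0, 0, 0, 0], [0, -4, 0, 0, 0, 0, 0], [0, 0, 0, -15, 0, 0, 0], [0, 0, 0, -35, 0, 0, 0], [0, 0, 0, -45, 0, 0, 0], [0, -20, -10, -40, 0, 0, 0], [0, -40, -20, -20, 0, 0, 0], [0, -45, -20, 0, 0, 0, 0], [0, -45, -20, 0, 0, 0, 0], [0, -45, -20, 0, 0, 0, 0]])

```text
time: 22.9
tool_pos: [484.9, 273.4, 205.9]
tcp_rot: [-179.4, -0.4, 0.2]
ft_force: [0.5, 0.7, 0.4]
finger_gap: -0.1
```

Emit:
servo_tool(motion=[[0, -35, -30, 0, 0, 0, 0], [0, -30, -40, 0, 0, 0, 0], [0, -15, -45, 0, 0, 0, 0], [0, 0, -20, 0, 0, 0, 0], [0, 0, 0, 0, 0, 0, 0], [0, 0, 0, 0, 0, 0, 0]])

```text
time: 23.5
tool_pos: [397.4, 414.7, 217.9]
tcp_rot: [-178.8, -1.2, 0.5]
ft_force: [0.0, 0.7, -0.1]
finger_gap: -0.0
```

Run:
```python
from h import *
ims={n:snapshot(n) for n in("top","side")}; s=sense(); print(s["time"],s["tool_pos"],s["ft_force"])
for c in blobs(masks(ims["top"])["white"],500):
    if cv2.contourArea(c)<1500: print("ring",cen(c.reshape(-1,2)),cyl(c,43,16,44,"top"))
for n in ims: 
    for c in blobs(masks(ims[n])["red"],200):
        if cv2.contourArea(c)<5000: print("red",n,cyl(c,32.5,30,120,n))
a=cv2.resize(ims["top"][90:265,190:470],(800,500),interpolation=cv2.INTER_CUBIC); cv2.imwrite("pics/top9.png",a)
a=cv2.resize(ims["side"][95:295,145:415],(800,592),interpolation=cv2.INTER_CUBIC); cv2.imwrite("pics/s9.png",a)
```

```text
23.6 [397.88705898 414.00259163 217.64272968] [-0.39482478 -0.3635757   0.2310726 ]
ring [308.65145822 384.51261406] [81.45362767 69.89535417]
ring [ 61.29979424 339.63971193] [178.35784826 618.11604848]
ring [392.96989843 124.71080332] [ 676.96893314 -133.31019901]
ring [302.5007215  124.97799423] [674.76493206  86.39212132]
ring [260.01184618 123.37889557] [678.17712147 188.93661307]
ring [350.14290956 122.21629059] [682.50508875 -29.10233002]
ring [107.46661793  94.38681774] [749.1000174  559.38593217]
red top [457.78246422  18.79389058]
red side [460.26589373  17.46191086]
```

View pics/top9.png

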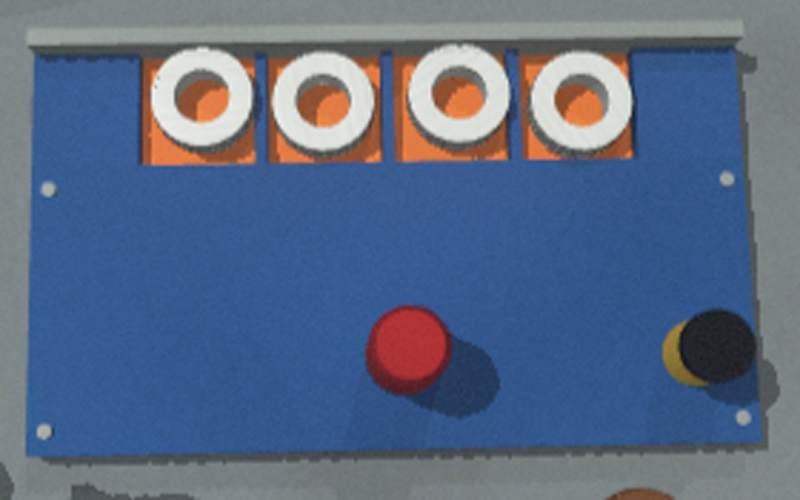

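View pics/s9.png

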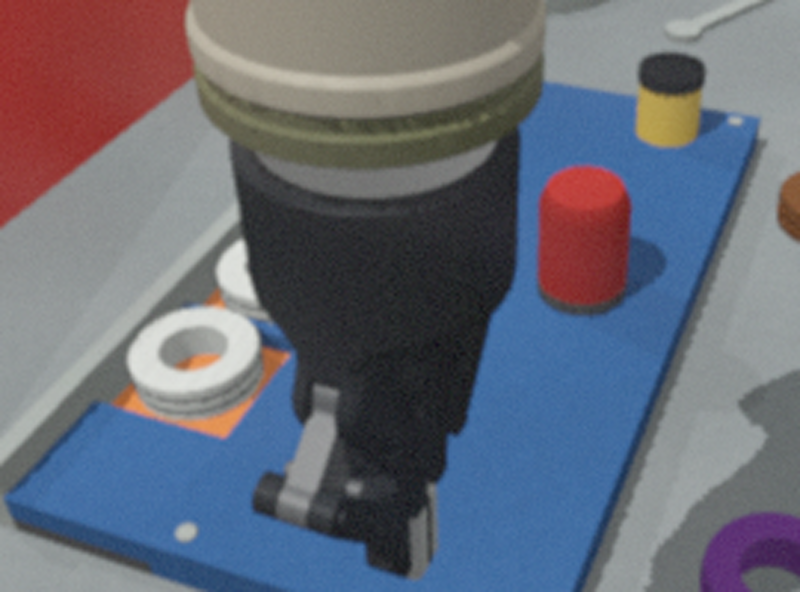

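The top view shows one pulley per pocket and the canister and tin unmoved. But B measures x = 682, about 5 mm beyond where a seated ring can be, so it may be tilted. I'll clear the side view and check.

Emit:
servo_tool(motion=[[0, 0, 30, 0, 0, 0, 0], [0, 0, 48, 0, 0, 0, 0], [0, 0, 48, 0, 0, 0, 0], [0, 0, 48, 0, 0, 0, 0], [0, 0, 48, 0, 0, 0, 0], [0, 0, 48, 0, 0, 0, 0], [0, 0, 48, 0, 0, 0, 0], [0, 0, 48, 0, 0, 0, 0], [0, 0, 48, 0, 0, 0, 0], [0, 0, 48, 0, 0, 0, 0]])

```text
time: 24.6
tool_pos: [398.0, -64.9, 208.5]
tcp_rot: [-178.9, -1.6, -0.1]
ft_force: [2.8, -1.0, 0.4]
finger_gap: -0.0
```

Emit:
servo_tool(motion=[[0, 0, 45, 0, 0, 0, 0], [0, 0, 45, 0, 0, 0, 0], [0, 0, 45, 0, 0, 0, 0], [0, 0, 45, 0, 0, 0, 0], [0, 0, 20, 0, 0, 0, 0], [0, 0, 0, 0, 0, 0, 0], [0, 0, 0, 0, 0, 0, 0]])

```text
time: 25.3
tool_pos: [386.9, -285.8, 205.8]
tcp_rot: [-179.2, -1.7, -1.5]
ft_force: [0.7, 0.2, 0.3]
finger_gap: 0.3
```

Run:
```python
from h import *
im=snapshot("side"); cv2.imwrite("pics/side10.png",im); print(sense()["tool_pos"])
for x,y in((678,189),(675,86),(677,-26),(677,-133)):
    u,v=proj([x,y,44],"side")[0]; print(x,y,ring(im,int(u)-28,int(u)+28,int(v)-20,int(v)+20,44))
k=6; o=cv2.resize(im,None,fx=k,fy=k,interpolation=cv2.INTER_CUBIC)
cv2.imwrite("pics/v10.png",o[115*k:215*k,205*k:335*k])
```

```text
[ 386.97887348 -285.47959033  205.83649972]
678 189 (674.6470947265625, 191.34266662597656, 41.99197006225586)
675 86 (670.7202758789062, 90.65084075927734, 42.365272521972656)
677 -26 (680.227294921875, -24.271320343017578, 42.49103546142578)
677 -133 (673.213134765625, -126.33906555175781, 41.81401824951172)
```

View pics/v10.png

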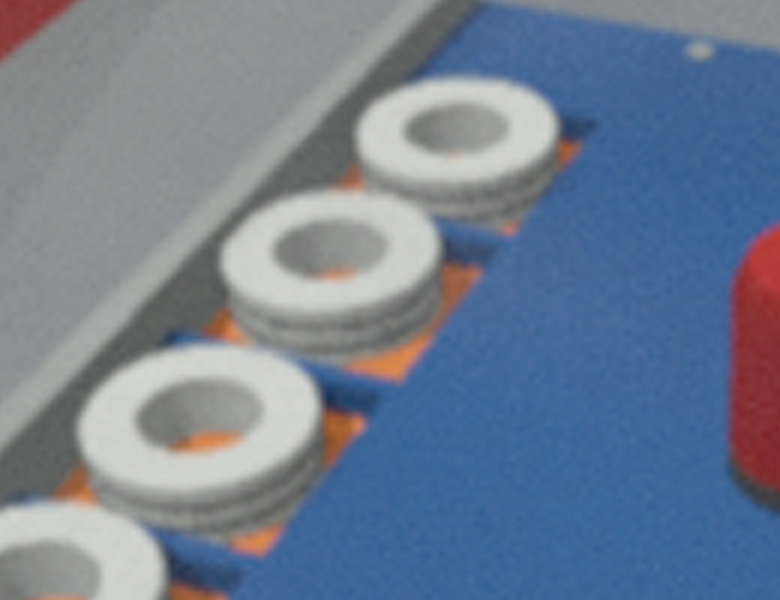

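Run:
```python
from h import *
im=cv2.imread("pics/side10.png"); H=cv2.cvtColor(im,cv2.COLOR_BGR2HSV)
k=4; G=cv2.resize(im,None,fx=k,fy=k,interpolation=cv2.INTER_CUBIC)
a=np.linspace(0,2*np.pi,80,endpoint=False)
g=cv2.GaussianBlur(cv2.cvtColor(G,cv2.COLOR_BGR2GRAY),(0,0),3).astype(float)
# outer top rim edge by steepest radial gradient; fit centre, height-tilt of a 43 mm circle
from scipy.ndimage import map_coordinates as mc
for nm,x,y in(("A",676.5,190),("D",673,88.5),("B",681,-26.5),("C",675,-130)):
    c=np.array([x,y,44.]); pts=[]
    rr=np.arange(37,50,.25)
    for t in a:
        P=proj(c+np.c_[rr*np.cos(t),rr*np.sin(t),0*rr],"side")
        q=mc(g,[(P[:,1]+.5)*k-.5,(P[:,0]+.5)*k-.5],order=1); d=np.gradient(q)
        pts.append(P[d.argmin()])
    pts=np.array(pts)
    def f(p):
        r,tx,ty=43,p[2],p[3]   # dz = tx*dx+ty*dy
        Q=np.c_[p[0]+r*np.cos(a+p[4]*0),p[1]+r*np.sin(a),44+r*(tx*np.cos(a)+ty*np.sin(a))]
        R=proj(Q,"side"); return np.min(np.linalg.norm(pts[:,None]-R[None],axis=2),axis=1)
    s=least_squares(f,[x,y,0,0,0],loss="soft_l1",f_scale=.3,diff_step=1e-3,x_scale=[1,1,.02,.02,1])
    print(nm,s.x[:4].round(3),s.cost.round(2))
```

```text
A [ 6.75079e+02  1.91073e+02 -1.50000e-02 -3.00000e-02] 5.37
D [ 6.71397e+02  9.07060e+01  1.60000e-02 -2.10000e-02] 5.27
B [ 6.79416e+02 -2.35040e+01  6.00000e-03 -2.00000e-02] 4.86
C [ 6.73815e+02 -1.26351e+02  5.00000e-03 -2.00000e-02] 3.87
```

```bash
python3 -c "
from bench import *
s=sense(); print(s['time'],s['ft_force']); print(hand_in())"
```

```text
25.35 [-0.31007832 -1.42156732 -0.54964767]
the job is handed in; nothing more can be done
None
```

I handed the job in at 25.4 s of the 59 s allowed. The three loose pulleys are in the three empty pockets. I dragged each one along the deck by its bore with shut fingers and drew it on to the fence side. B went through the gap between the canister and the pockets.

**What the last pictures showed:**
- There is one pulley in each of the four pockets. A fit to the side picture gave all four the same small tilt (within about 0.03 rad), the already-seated one included, so they lie flat.
- The pulley that was already seated measured within about 1 mm of its start.
- The red canister also measured within about 1 mm of its start. I judged the yellow tin by eye only, and it looks unmoved.
- The arm stood clear of everything at the end.

**What went wrong or disagreed:**
- **First descent:** my first try at C's bore drifted about 10 mm and touched the ring's top with about 11 N. I lifted, re-centred and went in cleanly.
- **B's position:** B measures about 8–11 mm fence-ward of my pocket-centre estimate. The pocket allows only 6 mm of play, so I put the rest down to error in my carrier position (a few mm) and left B where it was. The limit is 13 mm.
- **Cameras:** the two differ by about 3–7 mm on ring centres.

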